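# Open the press-and-turn safety jar on the watch bench

## Task

Unlock the safety cap of the amber jar by pushing it gently down against its spring and, keeping it down, turning it anticlockwise a good sixth of a turn (about 67 degrees) to where it comes free; lift it off and set it down, without dropping it, right way up in the white bowl. Do not force cap or jar: find by feel how deep the cap must go, and leave the screwdriver stand, the loupe and the blue case holder where they are.

Things in the scene. Friction and masses are not known exactly. Their poses are not given: they have to be found in the camera images.
- jar: Amber glass jar, 74 mm across, upright in a light wooden block 110 x 110 x 40 mm fixed to the bench. Origin: centre of the block's underside, on the jar's axis; z up. The shoulder ends 79 mm up; above it a black collar 47 mm across, then the neck under the cap. More than 30 N of contact force between cap and jar (spring, pressing and twisting together) breaks it.
- lock (a point): Point on the jar's axis, 105 mm above its origin: the locked cap's underside. The locked cap cannot turn until pushed down past a hidden catch 2 to 16 mm below this (differs at every start, not visible); 2 mm below the catch is a hard floor. Turn it about 1 mm above the floor. Turned anticlockwise seen from above it is free at 58 to 76 degrees from locked; hard stop at 76.
- mouth (a point): Top of the neck, on the axis, 117 mm above the jar's origin, inside the cap. A sprung steel disc, 24 mm across, over it pushes the cap up with about 2.5 N at rest plus 0.35 N per mm pressed (at most 9 N), so a push of 12 to 15 N means the cap is on the hard floor. At the open angle the cap lifts straight up.
- cap: Round black ribbed plastic cap, 56 mm in diameter, 48 mm high, about 45 g, loose. Origin: centre of its underside; z up its axis, top at z = 48 mm. Locked at the start, its x axis along the jar's x axis. Hollow below (34 mm deep) with two inner lugs. Grip it across the diameter at any yaw; its sides are free down to the jar's shoulder, 26 mm below the locked cap's underside.
- bowl: White ceramic bowl, loose, 500 g, 166 mm across the rim, 42 mm high. Origin: centre of its underside. Flat inner floor 6 mm above the origin, about 100 mm across; the walls flare to 148 mm across at 26 mm height.
- stand: Upright slotted wooden stand with three steel screwdrivers, loose, 55 x 120 mm foot, 122 mm high. Origin: centre of its underside. Bystander.
- loupe: Chrome eye loupe, loose, 36 mm across, 28 mm high. Origin: centre of its underside. Bystander.
- caseholder: Round blue plastic watch case holder, loose, 48 mm across, 22 mm high. Origin: centre of its underside. Bystander.
There are look-alikes about, which are no part of the job. Of the things that look like the cap, the smaller one is meant. There is more than one size of the jar; the job needs the larger.

How it is judged:
By the outcome, as a careful person would: the job done as asked, in the order asked, and still so for the second after the job is handed in, with the robot touching nothing.
It also fails if it takes over 64 s, if anything falls off the work surface, if the arm or the gripper's body presses on something with over 40 N, if the wrist force passes 120 N, or if a joint passes its speed limit or range.

## Robot

A 6-joint arm with a two-finger parallel gripper is mounted at the origin on the work surface. World frame = base frame: x ahead of the robot, y to its left, z up, the work surface at z = 0. Lengths are in m, angles in rad, forces in N, time in s.
With the tool pointing down it reaches from about 0.325 to 0.85 m from the base axis. Payload 15.5 kg.
Tool frame: the origin (TCP) lies at the very end of the fingers, on their centre line; the grasp point (between the pads) lies 19 mm behind it (arm.hold_point_z is the distance from the TCP to the grasp point, in m); z points along the fingers, y is the line along which they close (so a half turn about z gives the same grasp; the last joint's range is limited). The gripper opens to 91 mm and grips with 3 to 60 N. Pads are 32 mm wide; open, the fingers measure 118 mm over their backs; the gripper's body (76 mm by 178 mm) begins 60 mm behind the grasp point.
Start: joints at [-1.361, 0.494, 1.345, -0, 1.302, -0.096], TCP at [0.188, -0.596, 0.214] pointing down, gripper open.
Joint ranges: [-2.91, 2.91], [-0.82, 2.16], [0.22, 2.67], [-1.22, 4.37], [0.12, 2.79], [-3.08, 3.08]. Speed limits (rad/s): [1.89, 1.89, 2.57, 3.01, 3.01, 3.01].

## Interface

Orientations are given as a unit quaternion [x, y, z, w].
In Python, from cell import arm, camera, camera_info gives the robot as it stands. The module is installed in compiled form; this text tells all that it offers.
- The arm moves only by the tool step_arm, never from a script. Its arguments are lists of equal length, an entry for each row: "grip": the opening, from 0 (shut) to 1 (fully open); "linear": the shift along the tool's x, y, z as a fraction of full scale, a list of three; "turn": the turn about the tool's z as a fraction of full scale. In form: {"grip": [grip, ...], "linear": [[dx, dy, dz], ...], "turn": [turn, ...]}. A call has 1 to 12 rows; each row is the pose to reach, as a shift and turn from the pose commanded when the call began, along the tool's axes at that moment, turning the shorter way round; what a row does not reach only later rows make up. Full scale, the value 1, is 0.5 m for a shift and 360 degrees for a turn. A row lasts 1/12 s, in which the tool goes at most 41.7 mm and 7.16 degrees, less where a joint would pass 70% of its speed; a pose out of reach is approached as far as the arm can. A call with a number of a shift or a turn outside -1 to 1 is refused whole. A call with a gripper value outside its range is refused whole. The fingers move at their own pace and stop on an object; "grip_force" is the grip in N (left out, the last holds). Time passes only in rows, so rows that repeat a pose let the fingers close. It gives the time, the measured TCP pose, the force, the opening and the grip force at its end, in the units of the state.
- arm.state(): the state, without advancing time (a new reading comes with each control period).
- camera(name): name is "side" or "top" or "wrist"; returns the picture (420x560x3 uint8, blue, green, red); there is no depth.
- camera_info(name): a dict with "fx", "fy", "cx", "cy" (pixels), "dist" ([k1, k2, p1, p2, k3] as OpenCV has them; the pictures are not rectified), "position" and "rotation" of the camera in the world. Camera axes: x right, y up, looking along -z (the intrinsics and any distortion apply to the point x, -y, -z); pixel columns grow to the right and rows downward; lengths in m; the calibration is good to about 2 mm. A picture is of the moment at which its call begins: read the wrist's pose just before it. camera_info takes no time and is no camera call; for the wrist camera it gives the pose at the moment of the call.
- arm.close_job(): hands the job in; it is judged then, once.
The state is a dict: "clock": time; "joint_pos": joint angles; "qvel": joint speeds; "joint_torque": joint torques, N m; "tcp_pos": TCP position; "eef_rot": TCP orientation; "force": force on the tool from outside, world axes, zero at the start; "torque": the same for the moment, N m; "finger_gap": finger opening in m; "gripper_force": force on a finger pad.
Only numpy, scipy, OpenCV 4.12 (cv2) and the standard library are available. Lean on these libraries where they do the work, as an engineer would, in place of code of your own. Each camera call takes 0.05 s, during which the arm holds its last target. There are 200 camera calls.

## Working session

There is one attempt and no reset: what is moved stays moved. The work goes in short steps, Python scripts to look and compute and a tool call to move; the robot and the scene stay as the last step left them, time stands still between calls to the robot, and variables do not carry over. Pictures are saved under pics/ and viewed, at most 10 in all, crops included, and the job is handed in when it is done.

Besides the shell and the picture viewer there is one more tool, called after ">>>" in YAML: its name, and indented under it one key for each argument. step_arm: Moves the arm, as the interface text tells. Its arguments: {"type":"object","properties":{"grip":{"type":"array"},"linear":{"type":"array"},"turn":{"type":"array"},"grip_force":{"type":"number"}},"required":["grip","linear","turn"]}

```bash
mkdir -p pics
cat > h.py <<'E'
import numpy as np, cv2
from cell import arm, camera, camera_info
def ray(info,u,v):
    K=np.array([[info['fx'],0,info['cx']],[0,info['fy'],info['cy']],[0,0,1.]])
    p=cv2.undistortPoints(np.array([[[u,v]]],float),K,np.array(info['dist'],float))[0,0]
    R=np.array(info['rotation']); 
    return np.array(info['position']), R@np.array([p[0],-p[1],-1.])
def onz(info,u,v,z):
    o,d=ray(info,u,v); return o+d*(z-o[2])/d[2]
def proj(info,P):
    K=np.array([[info['fx'],0,info['cx']],[0,info['fy'],info['cy']],[0,0,1.]])
    R=np.array(info['rotation']); q=R.T@(np.array(P)-np.array(info['position']))
    return cv2.projectPoints(np.array([[[q[0],-q[1],-q[2]]]]),np.zeros(3),np.zeros(3),K,np.array(info['dist'],float))[0][0,0]
E
python3 - <<'E'
from h import *
a=camera('top');b=camera('side')
cv2.imwrite('pics/top0.png',a);cv2.imwrite('pics/side0.png',b)
for n in('top','side','wrist'):
    i=camera_info(n);print(n,i)
print(arm.state())
E
```

```text
top {'fx': 421.0272112052376, 'fy': 421.0272112052376, 'cx': 284.6038386792883, 'cy': 204.06717708854373, 'dist': array([-0.08679666,  0.        ,  0.        ,  0.        ,  0.        ]), 'position': array([0.47569782, 0.0136145 , 0.91645725]), 'rotation': array([-0.04976442,  0.05283998,  0.71321792, -0.69717403])}
side {'fx': 545.687801209155, 'fy': 545.687801209155, 'cx': 279.4113212028802, 'cy': 216.4060390225093, 'dist': array([-0.01752164,  0.        ,  0.        ,  0.        ,  0.        ]), 'position': array([0.19440114, 0.64607391, 0.55175242]), 'rotation': array([-0.12820066,  0.47319226,  0.84183431, -0.22576242])}
wrist {'fx': 300.91325339768423, 'fy': 300.91325339768423, 'cx': 278.050449897663, 'cy': 211.3414040131955, 'dist': array([-0.00371276,  0.        ,  0.        ,  0.        ,  0.        ]), 'position': array([ 0.26260712, -0.57171819,  0.38387664]), 'rotation': array([-0.11149824,  0.08210862, -0.5855415 ,  0.79872866])}
{'clock': 0.1, 'joint_pos': array([-1.36050373e+00,  4.94108747e-01,  1.34604276e+00, -9.90504776e-06,
        1.30254730e+00, -9.55229760e-02]), 'qvel': array([-0.00071218, -0.00039479, -0.00196159, -0.00084178, -0.00068309,
       -0.00014448]), 'joint_torque': array([ 3.49539027e-03, -8.80238628e+01, -3.82546198e+01,  7.08591146e-02,
        4.82004241e-02, -2.49974011e-05]), 'tcp_pos': array([ 0.18808323, -0.59566681,  0.21341451]), 'eef_rot': array([ 9.88332012e-01,  1.52313910e-01, -3.64875658e-05, -5.51891791e-04]), 'force': array([-0.10316529,  0.47989588, -0.16201892]), 'torque': array([-0.04232825,  0.00916832, -0.0482766 ]), 'gripper_force': 0.0, 'finger_gap': 0.09136198580571593}
```

View pics/top0.png

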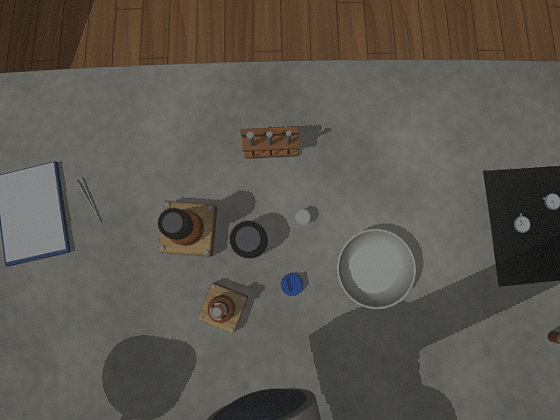

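View pics/side0.png

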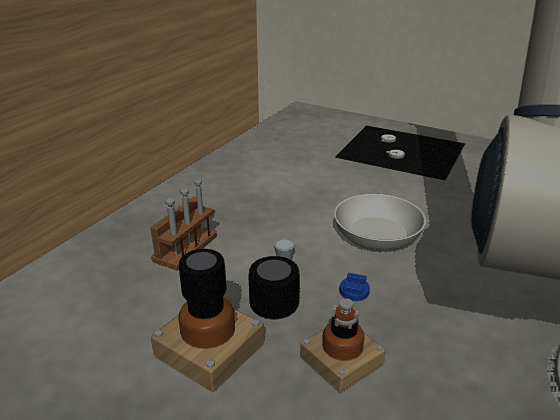

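The target is the cap on the larger jar: top view (176,222), side view (203,262). Three things could be mistaken for it: the wider loose black cap (248,239), the small jar (220,308), and its neck. The bowl is at (377,268), the loupe at (302,216), the case holder at (291,284) and the stand at (270,142), all in the top view.

```bash
sed -i 's/^def ray/from scipy.spatial.transform import Rotation as Ro\ndef ray/; s/R=np.array(info\[.rotation.\])/R=Ro.from_quat(info["rotation"]).as_matrix()/' h.py
python3 - <<'E'
from h import *
a=cv2.imread('pics/top0.png');b=cv2.imread('pics/side0.png')
it,isd=camera_info('top'),camera_info('side')
for n,p in (('captop',(176,222)),('bigcap',(248,239)),('bowl',(377,268)),('loupe',(302,216)),('holder',(291,284)),('stand',(270,142)),('smalljar',(220,308))):
    print(n,onz(it,*p,{'captop':.153,'bigcap':.05,'bowl':.042}.get(n,.03)).round(3))
# block: wood mask in top
h=cv2.cvtColor(a,cv2.COLOR_BGR2HSV)
roi=np.zeros(a.shape[:2],np.uint8);roi[195:262,150:222]=1
m=((h[...,0]>8)&(h[...,0]<28)&(h[...,1]>70)&(h[...,2]>90)).astype(np.uint8)*roi
r=cv2.minAreaRect(cv2.findNonZero(m));c=cv2.boxPoints(r);print(r)
P=np.array([onz(it,*q,.04) for q in c]);print(P.round(4),np.linalg.norm(np.diff(P,axis=0),axis=1),P.mean(0))
# bowl rim
m=((h[...,1]<40)&(h[...,2]>125)).astype(np.uint8);m[:, :320]=0;m[:,430:]=0;m[:215]=0;m[320:]=0
k=max(cv2.findContours(m,0,1)[0],key=cv2.contourArea);(cx,cy),rad=cv2.minEnclosingCircle(k);print('bowl',cx,cy,rad,onz(it,cx,cy,.042),onz(it,cx+rad,cy,.042)-onz(it,cx-rad,cy,.042))
t=cv2.resize(a[185:275,140:280],None,fx=5,fy=5,interpolation=2)
s=cv2.resize(b[230:400,140:320],(540,510),interpolation=2)
o=np.zeros((510,0,3),np.uint8)
cv2.imwrite('pics/crop.png',np.hstack([cv2.resize(t,(700,450))[:, :], ])[:450]);cv2.imwrite('pics/crops.png',s)
E
```

```text
captop [0.559 0.209 0.153]
bigcap [0.531 0.085 0.05 ]
bowl [ 0.466 -0.18   0.042]
loupe [ 0.579 -0.028  0.03 ]
holder [ 0.437 -0.001  0.03 ]
stand [0.743 0.037 0.03 ]
smalljar [0.391 0.147 0.03 ]
((185.82513427734375, 228.18600463867188), (51.11669158935547, 50.95720672607422), 4.573920726776123)
[[0.5097 0.2741 0.04  ]
 [0.6168 0.2672 0.04  ]
 [0.6056 0.1585 0.04  ]
 [0.4993 0.167  0.04  ]] [0.107325   0.10929966 0.10663128] [0.55784884 0.21671415 0.04      ]
bowl 377.8999938964844 264.8999938964844 29.189483642578125 [ 0.47200463 -0.18176515  0.042     ] [-0.00348525 -0.12192576  0.        ]
```

View pics/crop.png

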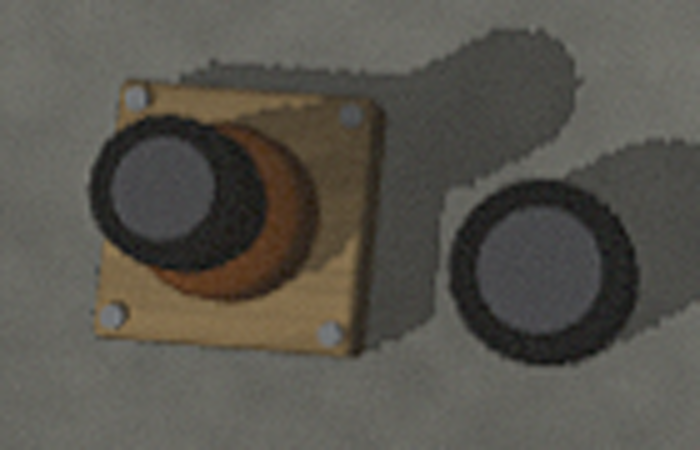

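View pics/crops.png

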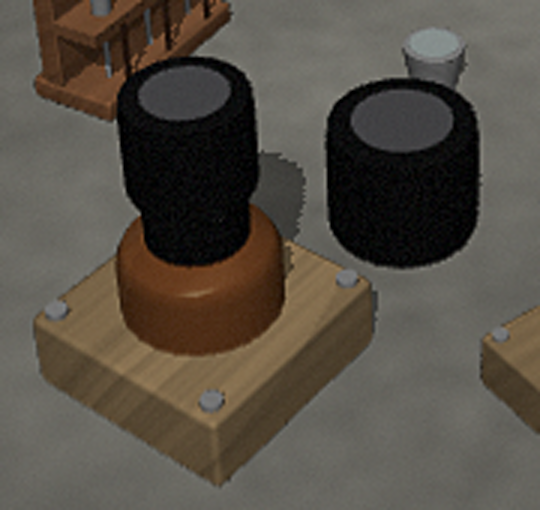

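The crops confirm the choice. The amber jar's cap, with its grey disc at top (172.6,222.6) and side (201.3,261), is smaller than the loose cap on the right. Next I triangulate it and fit the bowl rim.

```bash
cat >> h.py <<'E'
def tri(i1,p1,i2,p2):
    o1,d1=ray(i1,*p1);o2,d2=ray(i2,*p2)
    s=np.linalg.lstsq(np.c_[d1,-d2],o2-o1,rcond=None)[0]
    A,B=o1+s[0]*d1,o2+s[1]*d2
    return (A+B)/2,np.linalg.norm(A-B)
def plan(target):
    s=arm.state();R=Ro.from_quat(s['eef_rot']).as_matrix()
    return (R.T@(np.array(target)-s['tcp_pos'])/.5).round(4)
E
python3 - <<'E'
from h import *
it,isd=camera_info('top'),camera_info('side')
a=cv2.imread('pics/top0.png');b=cv2.imread('pics/side0.png')
print(tri(it,(172.6,222.6),isd,(201.3,261)))
def disc(im,x0,y0,x1,y1):
    g=cv2.GaussianBlur(cv2.cvtColor(im,6),(3,3),0)[y0:y1,x0:x1]
    _,m=cv2.threshold(g,0,255,cv2.THRESH_OTSU);k=max(cv2.findContours(m,0,1)[0],key=cv2.contourArea);e=cv2.fitEllipse(k)
    return (e[0][0]+x0,e[0][1]+y0),e[1]
p=disc(a,161,211,184,234);q=disc(b,185,250,219,274);print(p,q,tri(it,p[0],isd,q[0]))
# black silhouette of cap top circle in top view
# bowl rim: bright/whitish vs grey bench
h=cv2.cvtColor(a,cv2.COLOR_BGR2HSV)
roi=a[220:316,330:424].astype(int);g=roi.mean(2)
print(g[48,::3].astype(int)); print(g[::3,47].astype(int))
E
```

```text
(array([0.55796674, 0.21570154, 0.14958758]), np.float64(0.00012275586589549495))
((172.08605575561523, 222.3386287689209), (19.05562400817871, 19.93655776977539)) ((200.94230461120605, 260.51190662384033), (17.126976013183594, 30.165685653686523)) (array([0.55820164, 0.21628244, 0.1506569 ]), np.float64(0.00047715618004201424))
[104 106 101  54  79  83  93 132 132 132 132 131 131 137 133 135 133 130
 130 131 134 133 131 131 122 117 113 106 142  73  75 112]
[111 117  75 126 101 113 123 127 133 134 132 129 131 131 132 132 132 130
 136 131 133 128 129 131 132 103  90  78  63 115  65  69]
```

The cap axis is at (0.558,0.2165) with its top near z 0.151, which matches the block centre and the given 0.153 height. The bowl centre is about (0.467,-0.180).

```bash
python3 -c "
from h import *
print(plan([.558,.2165,.22]))"
```

```text
[ 1.1946 -1.3262 -0.0116]
```

>>> step_arm:
  grip: [1,1,1,1,1,1,1,1,1,1,1,1]
  linear:
    - [0.6,-0.66,-0.01]
    - [0.6,-0.66,-0.01]
    - [0.6,-0.66,-0.01]
    - [0.6,-0.66,-0.01]
    - [0.6,-0.66,-0.01]
    - [0.6,-0.66,-0.01]
    - [0.6,-0.66,-0.01]
    - [0.6,-0.66,-0.01]
    - [0.6,-0.66,-0.01]
    - [0.6,-0.66,-0.01]
    - [0.6,-0.66,-0.01]
    - [0.6,-0.66,-0.01]
  turn: [0,0,0,0,0,0,0,0,0,0,0,0]

```text
clock: 1.1
tcp_pos: [0.3759, -0.1867, 0.2189]
eef_rot: [0.988, 0.154, 0.0, -0.001]
force: [-0.7, -0.3, -0.1]
finger_gap: 0.0913
gripper_force: 0.0
```

```bash
python3 -c "
from h import *
print(plan([.558,.2165,.22]),arm.state()['joint_pos'].round(2),arm.state()['tcp_pos'])"
```

```text
[ 0.5924 -0.6572 -0.0011] [-0.6   0.2   1.81  0.    1.13  0.66] [ 0.37590393 -0.18667504  0.21889471]
```

>>> step_arm:
  grip: [1,1,1,1,1,1,1,1,1,1,1,1]
  linear:
    - [0.592,-0.658,0]
    - [0.592,-0.658,0]
    - [0.592,-0.658,0]
    - [0.592,-0.658,0]
    - [0.592,-0.658,0]
    - [0.592,-0.658,0]
    - [0.592,-0.658,0]
    - [0.592,-0.658,0]
    - [0.592,-0.658,0]
    - [0.592,-0.658,0]
    - [0.592,-0.658,0]
    - [0.592,-0.658,0]
  turn: [0,0,0,0,0,0,0,0,0,0,0,0]

```text
clock: 2.1
tcp_pos: [0.5598, 0.2158, 0.2183]
eef_rot: [0.988, 0.154, 0.0, -0.0]
force: [-1.8, -1.1, -0.5]
finger_gap: 0.0914
gripper_force: 0.0
```

Run:
```python
from h import *
i=camera_info('wrist');a=camera('wrist');cv2.imwrite('pics/w1.png',a)
print(plan([.558,.2165,.22]),arm.state()['joint_pos'].round(2),arm.state()['tcp_pos'],arm.state()['force'])
print(proj(i,[.558,.2165,.153]))
```

```text
[ 0.0004 -0.006  -0.0037] [0.27 0.45 1.41 0.   1.28 1.53] [0.55870765 0.21359532 0.21816618] [-0.35697495 -1.25368837 -0.34730816]
[277.25993204 226.00075765]
```

View pics/w1.png

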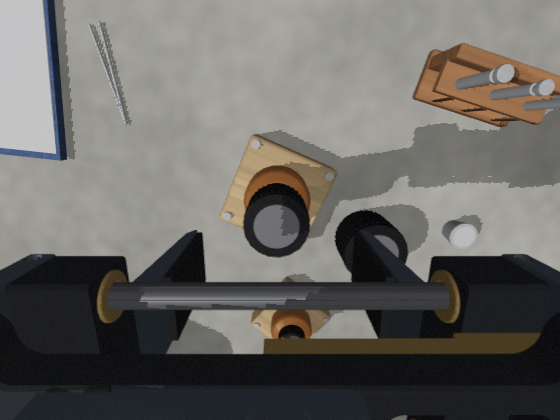

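The wrist view shows the cap's disc at (277,225), against a prediction of (277,226), so the position holds. I'll let the arm settle while descending partway.

>>> step_arm:
  grip: [1,1,1,1,1,1]
  linear:
    - [0,0,0.03]
    - [0,0,0.06]
    - [0,0,0.09]
    - [0,0,0.1]
    - [0,0,0.1]
    - [0,0,0.1]
  turn: [0,0,0,0,0,0]

```text
clock: 2.65
tcp_pos: [0.5582, 0.2112, 0.1693]
eef_rot: [0.988, 0.152, -0.0, 0.0]
force: [0.0, -0.3, 0.3]
finger_gap: 0.0914
gripper_force: 0.0
```

```bash
python3 -c "
from h import *
print(plan([.558,.2165,.118]),arm.state()['tcp_pos'],arm.state()['force'],arm.state()['torque'])"
```

```text
[ 0.0029 -0.0103  0.1026] [0.55815893 0.21115601 0.16930516] [ 0.03375502 -0.28030615  0.30907598] [-0.01284053 -0.07809656 -0.03719641]
```

>>> step_arm:
  grip: [1,1,1,1,1,1,1,1]
  linear:
    - [0.003,-0.01,0]
    - [0.003,-0.01,0.025]
    - [0.003,-0.01,0.05]
    - [0.003,-0.01,0.075]
    - [0.003,-0.01,0.1]
    - [0.003,-0.01,0.103]
    - [0.003,-0.01,0.103]
    - [0.003,-0.01,0.103]
  turn: [0,0,0,0,0,0,0,0]

```text
clock: 3.32
tcp_pos: [0.5585, 0.2174, 0.1184]
eef_rot: [0.988, 0.152, 0.001, -0.0]
force: [-0.6, 0.4, -0.0]
finger_gap: 0.091
gripper_force: 0.0
```

```bash
python3 -c "
from h import *
print(plan([.558,.2165,.118]),arm.state()['tcp_pos'],arm.state()['force'],arm.state()['torque'])"
```

```text
[-0.0015  0.0013  0.0008] [0.55854248 0.2173519  0.11841245] [-0.64916698  0.35350632 -0.04905024] [-0.00212624 -0.02028177 -0.00147466]
```

>>> step_arm:
  grip: [0.8,0.7,0.6,0.5,0.5,0.5,0.5,0.5,0.5,0.5]
  linear:
    - [0,0,0]
    - [0,0,0]
    - [0,0,0]
    - [0,0,0]
    - [0,0,0]
    - [0,0,0]
    - [0,0,0]
    - [0,0,0]
    - [0,0,0]
    - [0,0,0]
  turn: [0,0,0,0,0,0,0,0,0,0]
  grip_force: 6

```text
clock: 4.15
tcp_pos: [0.5581, 0.2171, 0.1175]
eef_rot: [0.988, 0.152, 0.0, 0.0]
force: [-0.7, -1.6, 2.0]
finger_gap: 0.0553
gripper_force: 6.0
```

```bash
python3 -c "
from h import *
print(plan([.558,.2165,.118]),arm.state()['tcp_pos'],arm.state()['force'],arm.state()['torque'])"
```

```text
[-0.0005  0.001  -0.001 ] [0.55810038 0.21705513 0.11748462] [-0.68739464 -1.57502028  1.9894645 ] [-0.13660957  0.04638036  0.04828053]
```

>>> step_arm:
  grip: [0.5,0.5,0.5,0.5,0.5,0.5,0.5]
  linear:
    - [0,0.001,0]
    - [0,0.001,0]
    - [0,0.001,0]
    - [0,0.001,0.001]
    - [0,0.001,0.002]
    - [0,0.001,0.002]
    - [0,0.001,0.002]
  turn: [0,0,0,0,0,0,0]
  grip_force: 30

```text
clock: 4.73
tcp_pos: [0.5582, 0.2167, 0.1164]
eef_rot: [0.988, 0.152, 0.0, -0.0]
force: [-0.2, 1.1, 2.0]
finger_gap: 0.0553
gripper_force: 30.0
```

>>> step_arm:
  grip: [0.5,0.5,0.5,0.5,0.5,0.5]
  linear:
    - [0,0,0.001]
    - [0,0,0.002]
    - [0,0,0.003]
    - [0,0,0.004]
    - [0,0,0.004]
    - [0,0,0.004]
  turn: [0,0,0,0,0,0]

```text
clock: 5.23
tcp_pos: [0.5583, 0.2166, 0.1144]
eef_rot: [0.988, 0.152, 0.0, -0.0]
force: [-0.1, 1.8, 3.1]
finger_gap: 0.0554
gripper_force: 30.0
```

>>> step_arm:
  grip: [0.5,0.5,0.5,0.5]
  linear:
    - [0,0,0.001]
    - [0,0,0.002]
    - [0,0,0.002]
    - [0,0,0.002]
  turn: [0,0,0,0]

```text
clock: 5.57
tcp_pos: [0.5582, 0.2166, 0.1134]
eef_rot: [0.988, 0.152, 0.0, -0.0]
force: [-0.3, 2.4, 2.3]
finger_gap: 0.0554
gripper_force: 30.0
```

>>> step_arm:
  grip: [0.5,0.5,0.5,0.5]
  linear:
    - [0,0,0.001]
    - [0,0,0.002]
    - [0,0,0.002]
    - [0,0,0.002]
  turn: [0,0,0,0]

```text
clock: 5.9
tcp_pos: [0.5582, 0.2166, 0.1124]
eef_rot: [0.988, 0.152, 0.0, -0.0]
force: [-0.7, 2.6, 3.5]
finger_gap: 0.0552
gripper_force: 30.0
```

>>> step_arm:
  grip: [0.5,0.5,0.5,0.5]
  linear:
    - [0,-0.0006,0.001]
    - [0,-0.0006,0.002]
    - [0,-0.0006,0.002]
    - [0,-0.0006,0.002]
  turn: [0,0,0,0]

```text
clock: 6.23
tcp_pos: [0.5582, 0.2167, 0.1114]
eef_rot: [0.988, 0.152, 0.0, 0.0]
force: [0.6, -1.6, 3.3]
finger_gap: 0.0552
gripper_force: 30.0
```

>>> step_arm:
  grip: [0.5,0.5,0.5,0.5]
  linear:
    - [0,0,0.001]
    - [0,0,0.002]
    - [0,0,0.002]
    - [0,0,0.002]
  turn: [0,0,0,0]

```text
clock: 6.57
tcp_pos: [0.5582, 0.2167, 0.1104]
eef_rot: [0.988, 0.152, 0.0, 0.0]
force: [0.7, -3.7, 4.0]
finger_gap: 0.0556
gripper_force: 30.0
```

>>> step_arm:
  grip: [0.5,0.5,0.5,0.5]
  linear:
    - [0,0.0004,0.001]
    - [0,0.0004,0.002]
    - [0,0.0004,0.002]
    - [0,0.0004,0.002]
  turn: [0,0,0,0]

```text
clock: 6.9
tcp_pos: [0.5582, 0.2167, 0.1094]
eef_rot: [0.988, 0.152, 0.0, -0.0]
force: [0.5, -1.3, 4.9]
finger_gap: 0.0554
gripper_force: 30.0
```

>>> step_arm:
  grip: [0.5,0.5,0.5,0.5]
  linear:
    - [0,0,0.001]
    - [0,0,0.002]
    - [0,0,0.002]
    - [0,0,0.002]
  turn: [0,0,0,0]

```text
clock: 7.23
tcp_pos: [0.5582, 0.2167, 0.1084]
eef_rot: [0.988, 0.152, 0.0, -0.0]
force: [0.7, -1.0, 5.6]
finger_gap: 0.055
gripper_force: 30.0
```

>>> step_arm:
  grip: [0.5,0.5,0.5,0.5]
  linear:
    - [0,0,0.001]
    - [0,0,0.002]
    - [0,0,0.002]
    - [0,0,0.002]
  turn: [0,0,0,0]

```text
clock: 7.57
tcp_pos: [0.5582, 0.2167, 0.1075]
eef_rot: [0.988, 0.152, 0.0, -0.0]
force: [0.9, -1.0, 5.3]
finger_gap: 0.0552
gripper_force: 30.0
```

>>> step_arm:
  grip: [0.5,0.5,0.5,0.5]
  linear:
    - [0,0,0.001]
    - [0,0,0.002]
    - [0,0,0.002]
    - [0,0,0.002]
  turn: [0,0,0,0]

```text
clock: 7.9
tcp_pos: [0.5582, 0.2167, 0.1065]
eef_rot: [0.988, 0.152, 0.0, -0.0]
force: [0.2, -1.0, 6.1]
finger_gap: 0.0551
gripper_force: 30.0
```

>>> step_arm:
  grip: [0.5,0.5,0.5,0.5]
  linear:
    - [0,0,0.001]
    - [0,0,0.002]
    - [0,0,0.002]
    - [0,0,0.002]
  turn: [0,0,0,0]

```text
clock: 8.23
tcp_pos: [0.5582, 0.2167, 0.1055]
eef_rot: [0.988, 0.152, 0.0, -0.0]
force: [1.1, -0.3, 5.8]
finger_gap: 0.0554
gripper_force: 30.0
```

>>> step_arm:
  grip: [0.5,0.5,0.5,0.5]
  linear:
    - [0,0,0.001]
    - [0,0,0.002]
    - [0,0,0.002]
    - [0,0,0.002]
  turn: [0,0,0,0]

```text
clock: 8.57
tcp_pos: [0.5582, 0.2167, 0.1045]
eef_rot: [0.988, 0.152, 0.0, -0.0]
force: [-0.1, -1.1, 6.3]
finger_gap: 0.0553
gripper_force: 30.0
```

>>> step_arm:
  grip: [0.5,0.5,0.5,0.5]
  linear:
    - [0,0,0.001]
    - [0,0,0.002]
    - [0,0,0.002]
    - [0,0,0.002]
  turn: [0,0,0,0]

```text
clock: 8.9
tcp_pos: [0.5582, 0.2167, 0.1036]
eef_rot: [0.988, 0.152, 0.0, -0.0]
force: [0.4, -1.8, 7.3]
finger_gap: 0.0552
gripper_force: 30.0
```

>>> step_arm:
  grip: [0.5,0.5,0.5,0.5]
  linear:
    - [0,0,0.001]
    - [0,0,0.002]
    - [0,0,0.002]
    - [0,0,0.002]
  turn: [0,0,0,0]

```text
clock: 9.23
tcp_pos: [0.5582, 0.2168, 0.1025]
eef_rot: [0.988, 0.152, 0.0, -0.0]
force: [-0.1, -0.3, 6.8]
finger_gap: 0.0551
gripper_force: 30.0
```

>>> step_arm:
  grip: [0.5,0.5,0.5,0.5]
  linear:
    - [0,0,0.001]
    - [0,0,0.002]
    - [0,0,0.002]
    - [0,0,0.002]
  turn: [0,0,0,0]

```text
clock: 9.57
tcp_pos: [0.5582, 0.2167, 0.1016]
eef_rot: [0.988, 0.152, 0.0, -0.0]
force: [0.3, -1.0, 7.4]
finger_gap: 0.0554
gripper_force: 30.0
```

>>> step_arm:
  grip: [0.5,0.5,0.5,0.5]
  linear:
    - [0,0,0.0005]
    - [0,0,0.001]
    - [0,0,0.001]
    - [0,0,0.001]
  turn: [0,0,0,0]

```text
clock: 9.9
tcp_pos: [0.5582, 0.2167, 0.1011]
eef_rot: [0.988, 0.152, 0.0, -0.0]
force: [-0.3, -1.8, 7.5]
finger_gap: 0.0549
gripper_force: 30.0
```

>>> step_arm:
  grip: [0.5,0.5,0.5,0.5]
  linear:
    - [0,0,0.0005]
    - [0,0,0.001]
    - [0,0,0.001]
    - [0,0,0.001]
  turn: [0,0,0,0]

```text
clock: 10.23
tcp_pos: [0.5582, 0.2167, 0.1007]
eef_rot: [0.988, 0.152, 0.0, -0.0]
force: [-0.3, -1.7, 8.9]
finger_gap: 0.0551
gripper_force: 30.0
```

>>> step_arm:
  grip: [0.5,0.5,0.5,0.5]
  linear:
    - [0,0,0.0005]
    - [0,0,0.001]
    - [0,0,0.001]
    - [0,0,0.001]
  turn: [0,0,0,0]

```text
clock: 10.57
tcp_pos: [0.5582, 0.2167, 0.1006]
eef_rot: [0.988, 0.152, 0.0, -0.0]
force: [-1.8, -2.0, 15.0]
finger_gap: 0.0551
gripper_force: 30.0
```

The floor is felt at about 17 mm depth (15 N). I'll back off about 1 mm and start turning.

>>> step_arm:
  grip: [0.5,0.5,0.5,0.5,0.5,0.5,0.5,0.5]
  linear:
    - [0,0,-0.0012]
    - [0,0,-0.0024]
    - [0,0,-0.0024]
    - [0,0,-0.0024]
    - [0,0,-0.0024]
    - [0,0,-0.0024]
    - [0,0,-0.0024]
    - [0,0,-0.0024]
  turn: [0,0,0,-0.008,-0.016,-0.024,-0.028,-0.028]

```text
clock: 11.23
tcp_pos: [0.5582, 0.2169, 0.1013]
eef_rot: [0.971, 0.239, 0.0, -0.0]
force: [-0.9, -0.2, 8.2]
finger_gap: 0.0551
gripper_force: 30.0
```

```bash
python3 -c "
from h import *
s=arm.state();print(s['tcp_pos'],s['force'],s['torque'],s['joint_pos'][5],Ro.from_quat(s['eef_rot']).as_euler('zyx',degrees=True))"
```

```text
[0.5581937  0.2169067  0.10131843] [-0.89741074 -0.2474822   8.23093783] [-0.0069366   0.02191741  0.00197207] 1.357730149368551 [-2.77132269e+01  1.22042300e-02 -1.79980776e+02]
```

It turns freely (torque about 0), anticlockwise. I'll continue to 67° in total.

>>> step_arm:
  grip: [0.5,0.5,0.5,0.5,0.5,0.5,0.5,0.5]
  linear:
    - [0,0,-0.0004]
    - [0,0,-0.0004]
    - [0,0,-0.0004]
    - [0,0,-0.0004]
    - [0,0,-0.0004]
    - [0,0,-0.0004]
    - [0,0,-0.0004]
    - [0,0,-0.0004]
  turn: [-0.012,-0.024,-0.036,-0.048,-0.06,-0.072,-0.08,-0.08]

```text
clock: 11.9
tcp_pos: [0.5582, 0.2169, 0.1015]
eef_rot: [0.88, 0.474, 0.0, -0.0]
force: [-0.1, -0.2, 8.0]
finger_gap: 0.0556
gripper_force: 30.0
```

```bash
python3 -c "
from h import *
s=arm.state();print(s['tcp_pos'],s['force'],s['torque'],s['joint_pos'][5],Ro.from_quat(s['eef_rot']).as_euler('ZYX',degrees=True))"
```

```text
[0.55818142 0.21693709 0.10149362] [-0.10254633 -0.23683389  7.95708067] [ 0.05070335 -0.05193811 -0.01636152] 0.8532611847236847 [ 5.66157952e+01 -2.46655717e-02 -1.79996282e+02]
```

39° turned so far; 28° to go.

>>> step_arm:
  grip: [0.5,0.5,0.5,0.5,0.5,0.5,0.5,0.5,0.5]
  linear:
    - [0,0,0]
    - [0,0,0]
    - [0,0,0]
    - [0,0,0]
    - [0,0,0]
    - [0,0,0]
    - [0,0,0]
    - [0,0,0]
    - [0,0,0]
  turn: [-0.012,-0.024,-0.036,-0.048,-0.06,-0.07,-0.078,-0.078,-0.078]

```text
clock: 12.65
tcp_pos: [0.5582, 0.2169, 0.1015]
eef_rot: [0.74, 0.672, 0.0, -0.0]
force: [-0.6, 0.9, 7.2]
finger_gap: 0.0554
gripper_force: 30.0
```

```bash
python3 -c "
from h import *
s=arm.state();print(s['tcp_pos'],s['force'],s['torque'],s['joint_pos'][5],Ro.from_quat(s['eef_rot']).as_euler('ZYX',degrees=True))"
```

```text
[0.55822923 0.21691904 0.10153151] [-0.55201859  0.93696324  7.16086074] [ 0.03799494 -0.03529591  0.08326926] 0.3664764049740328 [ 8.45049708e+01 -2.43199528e-02  1.79986556e+02]
```

At 67°. Now a gentle lift.

>>> step_arm:
  grip: [0.5,0.5,0.5,0.5,0.5,0.5]
  linear:
    - [0,0,-0.002]
    - [0,0,-0.004]
    - [0,0,-0.007]
    - [0,0,-0.01]
    - [0,0,-0.01]
    - [0,0,-0.01]
  turn: [0,0,0,0,0,0]

```text
clock: 13.15
tcp_pos: [0.5582, 0.2169, 0.1065]
eef_rot: [0.74, 0.672, 0.0, -0.0]
force: [0.8, -0.3, 5.8]
finger_gap: 0.0554
gripper_force: 30.0
```

>>> step_arm:
  grip: [0.5,0.5,0.5,0.5,0.5,0.5,0.5,0.5]
  linear:
    - [0,0,-0.005]
    - [0,0,-0.01]
    - [0,0,-0.015]
    - [0,0,-0.02]
    - [0,0,-0.025]
    - [0,0,-0.03]
    - [0,0,-0.03]
    - [0,0,-0.03]
  turn: [0,0,0,0,0,0,0,0]

```text
clock: 13.82
tcp_pos: [0.5579, 0.2165, 0.1212]
eef_rot: [0.74, 0.672, -0.0, -0.0]
force: [-0.0, 0.5, -0.4]
finger_gap: 0.0556
gripper_force: 30.0
```

Free: the force has dropped to −0.4 N, the cap's weight. Now lifting well clear.

>>> step_arm:
  grip: [0.5,0.5,0.5,0.5,0.5,0.5,0.5,0.5,0.5,0.5]
  linear:
    - [0,0,-0.02]
    - [0,0,-0.04]
    - [0,0,-0.07]
    - [0,0,-0.1]
    - [0,0,-0.13]
    - [0,0,-0.16]
    - [0,0,-0.19]
    - [0,0,-0.2]
    - [0,0,-0.2]
    - [0,0,-0.2]
  turn: [0,0,0,0,0,0,0,0,0,0]

```text
clock: 14.65
tcp_pos: [0.558, 0.2166, 0.2213]
eef_rot: [0.74, 0.672, 0.0, 0.0]
force: [0.2, -0.3, -0.7]
finger_gap: 0.0555
gripper_force: 30.0
```

Run:
```python
from h import *
print(plan([.467,-.18,.22]),arm.state()['tcp_pos'],arm.state()['force'])
a=camera('top');b=camera('side');it=camera_info('top')
cv2.imwrite('pics/v.png',np.hstack([cv2.resize(b[100:400,100:450],(400,343)),cv2.resize(a[120:340,130:430],(400,343))]))
# bowl: floor centre and rim measurements by ray
for l,u,v,z in (('L',338,268,.042),('R',414.5,268,.042),('T',377,229,.042),('B',377,307.5,.042)): print(l,onz(it,u,v,z).round(4))
```

```text
[-0.8071 -0.1049  0.0027] [0.55802648 0.21662156 0.2213298 ] [ 0.22203941 -0.32240522 -0.70997676]
L [ 0.4679 -0.0986  0.042 ]
R [ 0.4633 -0.2583  0.042 ]
T [ 0.5465 -0.1837  0.042 ]
B [ 0.3854 -0.1758  0.042 ]
```

View pics/v.png

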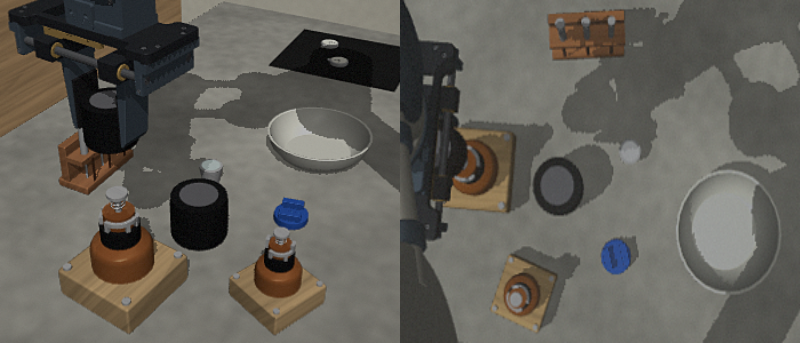

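The side view (115,120) shows the cap held level and the jar's neck and disc exposed. The bowl sits unmoved at (0.466,-0.179).

>>> step_arm:
  grip: [0.5,0.5,0.5,0.5,0.5,0.5,0.5,0.5,0.5,0.5,0.5,0.5]
  linear:
    - [-0.04,-0.005,0]
    - [-0.1,-0.013,0]
    - [-0.17,-0.022,0]
    - [-0.25,-0.033,0]
    - [-0.33,-0.043,0]
    - [-0.41,-0.053,0]
    - [-0.49,-0.064,0]
    - [-0.57,-0.074,0]
    - [-0.65,-0.085,0]
    - [-0.72,-0.095,0]
    - [-0.77,-0.102,0]
    - [-0.805,-0.106,0]
  turn: [0,0,0,0,0,0,0,0,0,0,0,0]

```text
clock: 15.75
tcp_pos: [0.4655, -0.1811, 0.2206]
eef_rot: [0.741, 0.672, -0.0, -0.001]
force: [0.7, 0.3, -0.6]
finger_gap: 0.0553
gripper_force: 30.0
```

>>> step_arm:
  grip: [0.5,0.5,0.5,0.5]
  linear:
    - [0,0,0.02]
    - [0,0,0.04]
    - [0,0,0.04]
    - [0,0,0.04]
  turn: [0,0,0,0]

```text
clock: 16.08
tcp_pos: [0.4661, -0.1786, 0.2006]
eef_rot: [0.74, 0.672, -0.0, -0.001]
force: [0.0, 0.8, -0.1]
finger_gap: 0.0554
gripper_force: 30.0
```

Run:
```python
from h import *
print(plan([.466,-.179,.019]),arm.state()['tcp_pos'],arm.state()['force'],arm.state()['joint_pos'].round(2))
```

```text
[-0.0012  0.0006  0.3633] [ 0.46612886 -0.17856023  0.20062756] [ 0.01197837  0.75116542 -0.12844752] [-0.49  0.33  1.67 -0.    1.14 -0.39]
```

>>> step_arm:
  grip: [0.5,0.5,0.5,0.5,0.5,0.5,0.5,0.5,0.5,0.5]
  linear:
    - [0,0,0.05]
    - [0,0,0.1]
    - [0,0,0.16]
    - [0,0,0.22]
    - [0,0,0.27]
    - [0,0,0.31]
    - [0,0,0.335]
    - [0,0,0.348]
    - [0,0,0.348]
    - [0,0,0.348]
  turn: [0,0,0,0,0,0,0,0,0,0]

```text
clock: 16.92
tcp_pos: [0.4671, -0.1789, 0.0278]
eef_rot: [0.74, 0.672, 0.0, 0.0]
force: [-0.6, 0.2, 0.1]
finger_gap: 0.0551
gripper_force: 30.0
```

>>> step_arm:
  grip: [0.5,0.5,0.5,0.5,0.5]
  linear:
    - [0,0,0.003]
    - [0,0,0.006]
    - [0,0,0.009]
    - [0,0,0.01]
    - [0,0,0.01]
  turn: [0,0,0,0,0]

```text
clock: 17.33
tcp_pos: [0.4667, -0.1789, 0.0224]
eef_rot: [0.74, 0.672, 0.0, 0.0]
force: [0.1, 0.6, -0.9]
finger_gap: 0.0554
gripper_force: 30.0
```

>>> step_arm:
  grip: [0.5,0.5,0.5,0.5,0.5]
  linear:
    - [0,0,0.001]
    - [0,0,0.002]
    - [0,0,0.003]
    - [0,0,0.004]
    - [0,0,0.004]
  turn: [0,0,0,0,0]

```text
clock: 17.75
tcp_pos: [0.4667, -0.1788, 0.0202]
eef_rot: [0.74, 0.672, -0.0, -0.0]
force: [0.5, 0.3, -1.3]
finger_gap: 0.0551
gripper_force: 30.0
```

>>> step_arm:
  grip: [0.5,0.5,0.5,0.5]
  linear:
    - [0,0,0.001]
    - [0,0,0.002]
    - [0,0,0.002]
    - [0,0,0.002]
  turn: [0,0,0,0]

```text
clock: 18.08
tcp_pos: [0.4667, -0.1788, 0.0193]
eef_rot: [0.74, 0.672, -0.0, -0.0]
force: [-0.6, -0.4, -1.0]
finger_gap: 0.0549
gripper_force: 30.0
```

>>> step_arm:
  grip: [0.5,0.5,0.5,0.5]
  linear:
    - [0,0,0.001]
    - [0,0,0.002]
    - [0,0,0.002]
    - [0,0,0.002]
  turn: [0,0,0,0]

```text
clock: 18.42
tcp_pos: [0.4668, -0.1789, 0.0185]
eef_rot: [0.74, 0.672, 0.0, 0.0]
force: [-0.7, 0.3, 5.2]
finger_gap: 0.0552
gripper_force: 30.0
```

>>> step_arm:
  grip: [0.5,0.5,0.5,0.5]
  linear:
    - [0,0,0.0005]
    - [0,0,0.001]
    - [0,0,0.001]
    - [0,0,0.001]
  turn: [0,0,0,0]

```text
clock: 18.75
tcp_pos: [0.4668, -0.1789, 0.0184]
eef_rot: [0.74, 0.672, 0.0, 0.0]
force: [-4.0, 1.5, 16.9]
finger_gap: 0.0554
gripper_force: 30.0
```

Contact at 0.0185, exactly where expected. I'll ease off the excess push, then open gently.

>>> step_arm:
  grip: [0.5,0.5,0.5,0.65,0.7,0.75,0.8,0.8,0.8,0.8]
  linear:
    - [0,0,-0.0008]
    - [0,0,-0.0012]
    - [0,0,-0.0012]
    - [0,0,-0.0012]
    - [0,0,-0.0012]
    - [0,0,-0.0012]
    - [0,0,-0.0012]
    - [0,0,-0.0012]
    - [0,0,-0.0012]
    - [0,0,-0.0012]
  turn: [0,0,0,0,0,0,0,0,0,0]

```text
clock: 19.58
tcp_pos: [0.4667, -0.1788, 0.0184]
eef_rot: [0.74, 0.672, -0.0, -0.0]
force: [-0.5, 1.0, -1.0]
finger_gap: 0.0733
gripper_force: 0.0
```

>>> step_arm:
  grip: [0.8,0.8,0.8,0.8,0.8,0.8,0.8,0.8,0.8,0.8]
  linear:
    - [0,0,-0.01]
    - [0,0,-0.03]
    - [0,0,-0.06]
    - [0,0,-0.1]
    - [0,0,-0.15]
    - [0,0,-0.2]
    - [0,0,-0.25]
    - [0,0,-0.3]
    - [0,0,-0.34]
    - [0,0,-0.34]
  turn: [0,0,0,0,0,0,0,0,0,0]

```text
clock: 20.42
tcp_pos: [0.4683, -0.1796, 0.193]
eef_rot: [0.74, 0.672, 0.001, 0.003]
force: [0.9, -0.0, 0.5]
finger_gap: 0.073
gripper_force: 0.0
```

Run:
```python
from h import *
b=camera('side');w=camera('wrist')
cv2.imwrite('pics/f.png',np.hstack([cv2.resize(b[90:400,130:490],(400,344)),cv2.resize(w,(400,300),interpolation=3)[:300] if 0 else cv2.resize(w,(400,344))]))
```

```text
(no output)
```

View pics/f.png

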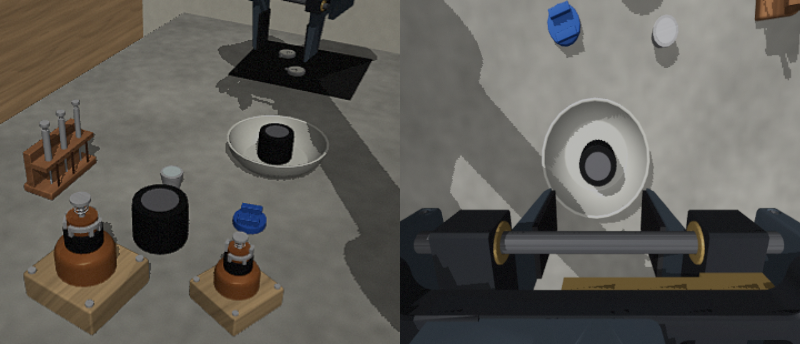

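The cap stands upright in the middle of the bowl (side 277,143; wrist 598,163). The bystanders are unmoved and the gripper is clear.

```bash
python3 -c "
from cell import arm
print(arm.close_job())"
```

```text
the job is handed in; nothing more can be done
None
```

The amber jar's cap is unlocked, lifted off and standing upright in the white bowl; I saw no bystander move in the last pictures, and the job was handed in at about 20.5 s.

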